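# Pack and wedge a carving block tight in its carving board

## Task

Make the carving block fast in its board: stand packing slips from the rack upright in the gap between the block and the bolted batten, against the batten and right down on the board, one after another until the wedge will fill what is left, and leave any you do not need in the rack. Then push the wedge, thin end down and flat face to the slips, down between the slips and the block until you feel the gap close: well in and snug between them, not standing on the board, not jammed hard. Do not let go: finish while still gripping the wedge and pressing it down so that block, wedge, slips and batten are squeezed together, with the block still against its stop and the tools around left alone.

Things in the scene. Friction and masses are not known exactly. Their poses are not given: they have to be found in the camera images.
- jig: carving board fixed to the bench: plywood base 250 x 270 x 18 mm (x, y, z), origin at the centre of its underside. Along its -y side stands a fixed wooden stop, 200 mm long, 40 mm wide, 60 mm high above the base, its face to the block at y = -90 mm
- batten: wooden batten bolted to the base's top, parallel to the stop, nearer or farther each time: 200 mm long (x), 36 wide (y), 60 high (z), with a foot 20 mm high at each end out to x = +-125 mm. Origin at the centre of its underside, on the base. Its face at y = -18 mm looks to the gap, which lies on its -y side up to the block, open above, the base its floor
- block: loose limewood carving block on the base, against the stop (within 1 mm): 200 mm long (x), 110 wide (y), 65 high (z), 0.6 to 1 kg, rosette carved on top. Origin at the centre of its underside; its face to the gap is at y = +55 mm. The gap from there to the batten is 21.5 to 32 mm wide: the narrower gaps need one slip, the wider ones two; with too few the wedge goes down to the base still loose
- rack: wooden rack 200 x 110 x 55 mm (x, y, z) fixed to the bench, origin at the centre of its underside. Four slots 45 mm deep from above: slip1 at (x, y) = (-48, 27), slip2 (-48, -27), slip3 (48, 27), the wedge's origin (48, -27) mm. Slots are 0.5 to 3 mm wider than what stands in them; all lifts straight out
- slip1: packing slip: a flat wooden board 7 mm thick (y), 80 long (x), 90 high (z), 34 g, origin at the centre of its underside. It stands upright in a slot of the rack, underside 10 mm above the bench, its upper 45 mm free. All three slips are alike
- slip2: packing slip: a flat wooden board 7 mm thick (y), 80 long (x), 90 high (z), 34 g, origin at the centre of its underside. It stands upright in a slot of the rack, underside 10 mm above the bench, its upper 45 mm free. All three slips are alike
- slip3: packing slip: a flat wooden board 7 mm thick (y), 80 long (x), 90 high (z), 34 g, origin at the centre of its underside. It stands upright in a slot of the rack, underside 10 mm above the bench, its upper 45 mm free. All three slips are alike
- wedge: wedge, thin end down in the rack: 120 mm high (z), 40 wide between parallel ends (x), 5 thick at the tip, growing evenly to 32.6 at the top, 65 g; origin under the tip's centre. Flat upright face at y = +2.5 mm, the other slopes from y = -2.5 (tip) to -30.1 (top). Its +y points from block to batten within 35 deg.
- wedge_tip (a point): centre of the underside of the wedge's tip, the wedge's origin. In the rack the wedge leans up to 2 degrees, its top towards its slope (-y). Pressed down in the gap with its flat face kept against the slips, its slope bears on the block's top edge, and it gets tight where its thickness at that height equals the room left; a push of 10 to 20 N squeezes it
- mallet: round wooden carver's mallet standing on its head, handle up, 84 mm diameter, 230 mm high, origin under its centre; leave it alone
- gouge1: carving gouge with wooden handle, about 230 mm long, lying on the bench beyond the work, origin at the ferrule; leave it alone
- gouge2: carving gouge with wooden handle, about 230 mm long, lying on the bench to the right of the carving board, origin at the ferrule; leave it alone

How it is judged:
By the outcome, as a careful person would: the job done as asked, in the order asked, and still so for the second after the job is handed in, while the arm keeps its last pose, push and grip.
It also fails if it takes over 59 s, if anything falls off the work surface, if the arm or the gripper's body presses on something with over 40 N, if the wrist force passes 120 N, or if a joint passes its speed limit or range.

## Robot

A 6-joint arm with a two-finger parallel gripper is mounted at the origin on the work surface. World frame = base frame: x ahead of the robot, y to its left, z up, the work surface at z = 0. Lengths are in m, angles in rad, forces in N, time in s.
With the tool pointing down it reaches from about 0.375 to 0.9 m from the base axis. Payload 3.1 kg.
Tool frame: the origin (TCP) lies at the very end of the fingers, on their centre line; the grasp point (between the pads) lies 19 mm behind it (manip.hold_point_z is the distance from the TCP to the grasp point, in m); y points along the fingers, z is the direction in which the jaws open and shut, and the axes are right-handed (so a half turn about y gives the same grasp; the last joint's range is limited). The gripper opens to 85 mm and grips with 20 to 120 N. Pads are 22 mm wide; open, the fingers measure 114 mm over their backs; the gripper's body (76 mm by 85 mm) begins 54 mm behind the grasp point. The pads swing forward as they close: fully open they stand 13 mm farther back than shut.
Start: joints at [0.967, 0.527, 1.433, -0, 1.181, -0.178], TCP at [0.258, 0.569, 0.231] pointing down, gripper open.
Joint ranges: [-3.08, 3.08], [-0.75, 2.2], [0.22, 2.44], [-1.43, 4.57], [0, 2.65], [-2.85, 2.85]. Speed limits (rad/s): [2.79, 2.79, 3.14, 3.14, 3.14, 3.14].

## Interface

Orientations are given as a unit quaternion [x, y, z, w].
In Python, from station import manip, eyes, workorder gives the robot as it stands. The module is installed in compiled form; this text tells all that it offers.
- The arm moves only by the shell command python3 -m jog 'ROWS' [OPENING] [FORCE]. ROWS is JSON, a list of rows, each a list of 2 entries, a list of its own where there are three numbers: the shift along the tool's x, y, z in cm, then the turn about the tool's y in rad. A call has 1 to 20 rows; each row is the pose to reach, as a shift and turn from the pose commanded when the call began, along the tool's axes at that moment; what a row does not reach only later rows make up. A row lasts 1/12 s, in which the tool goes at most 41.7 mm and 7.16 degrees, less where a joint would pass 70% of its speed; a pose out of reach is approached as far as the arm can. A call with a gripper value outside its range is refused whole. OPENING is the finger opening in cm, from 0 to 8.54, set as the call begins (- or left out, the last holds). The fingers move at their own pace and stop on an object; FORCE is the grip in N (left out, the last holds). Time passes only in rows, so rows that repeat a pose let the fingers close. It gives the time, the measured TCP pose, the force and the opening at its end, in the units of the state.
- manip.sense(): the state, without advancing time (a new reading comes with each control period).
- eyes.snapshot(name): name is "scene" or "top" or "wrist"; returns a dict with "frame" (420x560x3 uint8, red, green, blue), "vfov" (degrees; the focal length in pixels is half the picture's height over the tangent of half this angle, whatever the lens; pixels are square), "cx", "cy" (the principal point, pixels), "rvec" (rotation vector, rad) and "tvec" (3), from world to camera coordinates, as OpenCV has them. Camera axes: x right, y down, z forward; pixel columns grow to the right and rows downward; lengths in m; the calibration is good to about 2 mm. A picture is of the moment at which its call begins. There is no depth.
- workorder.sign_off(): hands the job in, once; it reports no verdict.
The state is a dict: "t": time; "q": joint angles; "qd": joint speeds; "tau": joint torques, N m; "tcp_pos": TCP position; "tool_rot": TCP orientation; "force": force on the tool from outside, world axes, zero at the start; "ft_torque": the same for the moment, N m; "finger_gap": opening from 0.0 (shut) to 1.0 (fully open).
Only numpy, scipy, OpenCV 4.12 (cv2) and the standard library are available. Lean on these libraries where they do the work, as an engineer would, in place of code of your own. Each camera call takes 0.05 s, during which the arm holds its last target. There are 200 camera calls.

## Working session

There is one attempt and no reset: what is moved stays moved. The work goes in short steps, Python scripts to look and compute and a shell command to move; the robot and the scene stay as the last step left them, time stands still between calls to the robot, and variables do not carry over. Pictures are saved under pics/ and viewed, about 8 in all and at most 12, crops included, and the job is handed in when it is done.

```bash
mkdir -p pics; cat > h.py <<'E'
from station import manip, eyes, workorder
import numpy as np, cv2
from scipy.spatial.transform import Rotation as R
def snap(n,f=None):
    s=eyes.snapshot(n)
    if f: cv2.imwrite('pics/'+f,s['frame'][:,:,::-1])
    h=s['frame'].shape[0]; fl=h/2/np.tan(np.radians(s['vfov'])/2)
    s['K']=np.array([[fl,0,s['cx']],[0,fl,s['cy']],[0,0,1]]); s['R']=R.from_rotvec(s['rvec']).as_matrix(); s['t']=np.array(s['tvec'])
    return s
def ray(s,u,v):
    d=s['R'].T@np.linalg.inv(s['K'])@[u,v,1]; return -s['R'].T@s['t'],d
def onz(s,u,v,z):
    o,d=ray(s,u,v); return o+d*(z-o[2])/d[2]
def proj(s,p):
    c=s['K']@(s['R']@np.array(p)+s['t']); return c[:2]/c[2]
E
python3 - <<'E'
from h import *
for n in ('top','scene','wrist'):
    s=snap(n,n+'0.png'); print(n,s['vfov'],-s['R'].T@s['t'],s['R'][2])
st=manip.sense(); print(st, R.from_quat(st['tool_rot']).as_matrix(), manip.hold_point_z)
E
```

```text
top 49.60640869344167 [ 0.37157185 -0.05672677  1.17106116] [ 0.19562929  0.02498097 -0.98035969]
scene 42.81843085736821 [ 1.39037505 -0.52016812  1.06870101] [-0.57345618  0.35095622 -0.74025519]
wrist 68.03688913385436 [0.19567072 0.59692606 0.37241804] [ 0.2489203  -0.11370168 -0.96182671]
{'t': 0.15, 'q': array([ 9.66497296e-01,  5.28276339e-01,  1.43358443e+00,  7.25039121e-06,
        1.18140745e+00, -1.78498233e-01]), 'qd': array([ 0.00076078, -0.00301398, -0.00403532,  0.0028487 ,  0.00203893,
       -0.00043653]), 'tau': array([ 3.85086923e-05, -4.42743874e+01, -1.78276134e+01, -2.55002078e-04,
        5.56988292e-03, -7.32258457e-06]), 'tcp_pos': array([0.25781649, 0.56875685, 0.23055134]), 'tool_rot': array([ 0.6916881 , -0.1496377 ,  0.14918134, -0.69059471]), 'force': array([ 0.51987641,  0.13261563, -0.61798188]), 'ft_torque': array([ 0.01326822, -0.02040554, -0.02421515]), 'finger_gap': 1.0019708114985133} [[ 9.10706970e-01 -9.57551907e-04  4.13051930e-01]
 [-4.13052928e-01 -1.37501316e-03  9.10705983e-01]
 [-3.04096412e-04 -9.99998596e-01 -1.64775369e-03]] 0.0187
```

View pics/top0.png

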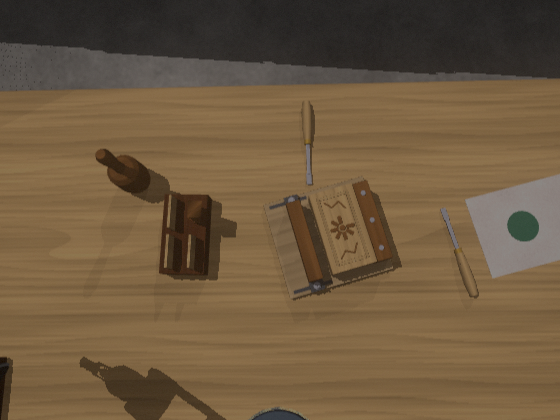

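View pics/scene0.png

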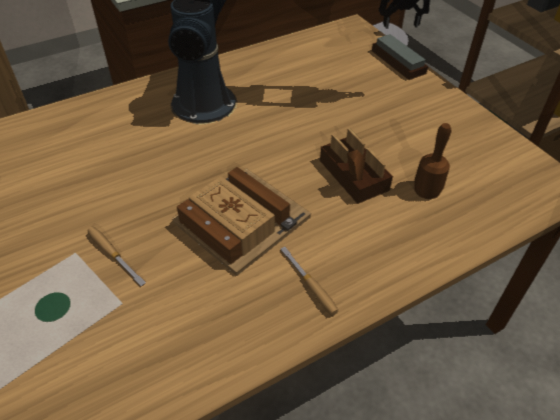

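Top view: rack about (186,235), wedge slot upper right; board about (332,238), with batten left, block in the middle and stop right. I'll enlarge the crops.

```bash
python3 - <<'E'
import cv2,numpy as np
t=cv2.imread('pics/top0.png'); 
a=cv2.resize(t[180:300,150:230],None,fx=5,fy=5,interpolation=3)
b=cv2.resize(t[170:305,255:405],(400,360),interpolation=3)
s=cv2.imread('pics/scene0.png'); c=cv2.resize(s[125:205,310:410],(300,240),interpolation=3)
c=cv2.resize(c,(400,240))
im=np.hstack([a,np.vstack([b,c])]); im=np.clip(im*1.6,0,255).astype(np.uint8); cv2.imwrite('pics/c1.png',im); print(im.shape)
E
```

```text
(600, 800, 3)
```

View pics/c1.png

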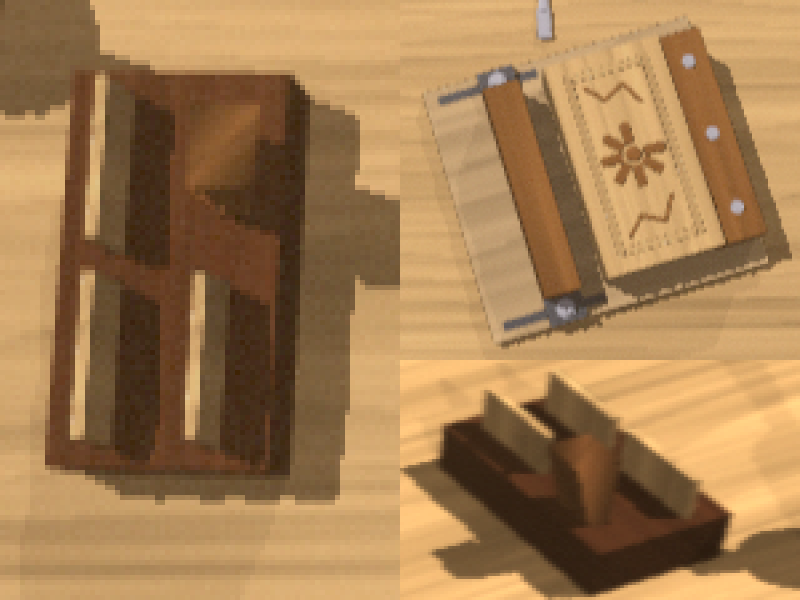

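```bash
python3 - <<'E'
from h import *
s=snap('top')
A=lambda u,v,z: onz(s,150+u/5-.5+.1,180+v/5-.5+.1,z)
B=lambda u,v,z: onz(s,255+(u-400)/2.667-.3,170+v/2.667-.3,z)
def seg(n,a,b):
    d=a-b; print(n,'mid',((a+b)/2).round(4),'len',np.linalg.norm(d).round(4),'yaw of x',np.degrees(np.arctan2(d[1],d[0])).round(2))
seg('slip3',A(100,74,.1),A(91,238,.1))
seg('slip1',A(89,270,.1),A(78,440,.1))
seg('slip2',A(199,270,.1),A(190,440,.1))
seg('rackL',A(76,72,.055),A(46,465,.055))
seg('battenR',B(513,77,.078),B(580,290,.078))
seg('battenL',B(483,85,.078),B(550,300,.078))
seg('blockL',B(545,67,.083),B(608,277,.083))
seg('blockR',B(660,37,.083),B(725,246,.083))
E
```

```text
slip3 mid [0.5784 0.2578 0.1   ] len 0.0807 yaw of x -0.75
slip1 mid [0.4823 0.2596 0.1   ] len 0.0808 yaw of x -1.32
slip2 mid [0.4816 0.2065 0.1   ] len 0.0807 yaw of x -1.19
rackL mid [0.5316 0.2859 0.055 ] len 0.1977 yaw of x -1.84
battenR mid [ 0.5107 -0.0811  0.078 ] len 0.203 yaw of x 16.26
battenL mid [ 0.5029 -0.0538  0.078 ] len 0.2045 yaw of x 16.39
blockL mid [ 0.5201 -0.1083  0.083 ] len 0.1987 yaw of x 15.2
blockR mid [ 0.5464 -0.2138  0.083 ] len 0.1987 yaw of x 14.66
```

```bash
cat >> h.py <<'E'
def go(x,y,z,yaw):
    "shift (cm, tool axes) and turn to bring TCP to xyz with jaw (tool z) at yaw deg mod 180"
    st=manip.sense(); M=R.from_quat(st['tool_rot']).as_matrix()
    cur=np.degrees(np.arctan2(M[1,2],M[0,2])); d=(yaw-cur+90)%180-90
    sh=M.T@(np.array([x,y,z])-st['tcp_pos'])*100
    print('t %.2f'%st['t'],'tcp',st['tcp_pos'].round(4),'jawyaw %.2f'%cur,'tilt',M[:,1].round(4),'F',st['force'].round(1),'gap %.3f'%st['finger_gap'],'q6 %.2f'%st['q'][5])
    print('  shift cm',sh.round(2),'turn %.3f'%-np.radians(d),'rows',np.ceil(np.linalg.norm(sh)/4.17),abs(d)/7.16)
E
python3 -c "
from h import *
go(.48,.23,.25,88.7)"
```

```text
t 0.20 tcp [0.2579 0.5688 0.2307] jawyaw 65.60 tilt [-8.0e-04 -1.1e-03 -1.0e+00] F [0.  0.3 0. ] gap 0.996 q6 -0.18
  shift cm [ 34.22  -1.91 -21.68] turn -0.403 rows 10.0 3.225927012844275
```

```bash
python3 -m jog '[[[34.2,-1.9,-21.7],-0.4],[[34.2,-1.9,-21.7],-0.4],[[34.2,-1.9,-21.7],-0.4],[[34.2,-1.9,-21.7],-0.4],[[34.2,-1.9,-21.7],-0.4],[[34.2,-1.9,-21.7],-0.4],[[34.2,-1.9,-21.7],-0.4],[[34.2,-1.9,-21.7],-0.4],[[34.2,-1.9,-21.7],-0.4],[[34.2,-1.9,-21.7],-0.4],[[34.2,-1.9,-21.7],-0.4],[[34.2,-1.9,-21.7],-0.4],[[34.2,-1.9,-21.7],-0.4],[[34.2,-1.9,-21.7],-0.4]]' 3.2
python3 -c "
from h import *
import pickle
s=snap('wrist','w1.png'); pickle.dump(s,open('w1.pkl','wb'))
go(.46,-.095,.25,105.5)"
```

```text
t: 1.37
tcp_pos: [0.4789, 0.2312, 0.2501]
tool_rot: [-0.707, 0.009, -0.008, 0.707]
force: [-0.2, 0.1, -0.0]
finger_gap: 0.375
t 1.42 tcp [0.4788 0.2314 0.2501] jawyaw 88.64 tilt [-1.e-03  1.e-04 -1.e+00] F [-0.3 -1.1 -1.1] gap 0.373 q6 -1.31
  shift cm [-1.110e+00  1.000e-02 -3.268e+01] turn -0.294 rows 8.0 2.3553632737519723
```

View pics/w1.png

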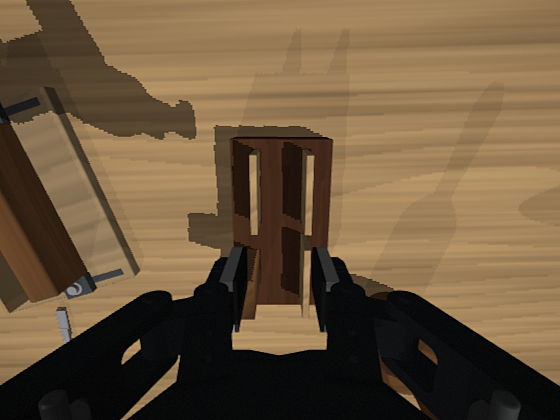

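```bash
python3 -m jog '[[[-1,0,-32.7],-0.3],[[-1,0,-32.7],-0.3],[[-1,0,-32.7],-0.3],[[-1,0,-32.7],-0.3],[[-1,0,-32.7],-0.3],[[-1,0,-32.7],-0.3],[[-1,0,-32.7],-0.3],[[-1,0,-32.7],-0.3],[[-1,0,-32.7],-0.3],[[-1,0,-32.7],-0.3],[[-1,0,-32.7],-0.3],[[-1,0,-32.7],-0.3]]'
python3 - <<'E'
from h import *
import pickle
w=snap('wrist','w2.png'); pickle.dump(w,open('w2.pkl','wb'))
go(.4816,.2065,.14,88.7)
s=pickle.load(open('w1.pkl','rb')); f=s['frame'].astype(int)
for n,c in (('slip2',254),('slip1',308)):
    sub=f[145:243,c-13:c+14]; m=(sub.sum(2)>330).astype(np.uint8)
    k,l,stt,_=cv2.connectedComponentsWithStats(m); i=1+np.argmax(stt[1:,4]); ys,xs=np.nonzero(l==i)
    pts=np.c_[xs+c-13,ys+145].astype(np.float32); (cx,cy),wh,a=cv2.minAreaRect(pts)
    top=[onz(s,pts[pts[:,1]==v][:,0].mean(),v,.1) for v in (pts[:,1].min()+2,pts[:,1].max()-2)]
    d=top[0]-top[1]; print(n,(cx,cy),wh,a,onz(s,cx,cy,.1).round(4),'len',np.linalg.norm(d).round(4),'yaw',np.degrees(np.arctan2(-d[1],-d[0])))
E
```

```text
t: 2.42
tcp_pos: [0.4612, -0.0943, 0.2502]
tool_rot: [-0.7, -0.097, 0.098, 0.701]
force: [-0.8, -0.9, -0.1]
finger_gap: 0.376
t 2.47 tcp [ 0.4613 -0.0942  0.2502] jawyaw 105.89 tilt [-6.e-04  7.e-04 -1.e+00] F [ 0.1  0.9 -0.7] gap 0.377 q6 -2.29
  shift cm [10.19 11.04 28.35] turn 0.300 rows 8.0 2.401019861083581
slip2 (253.27484130859375, 194.49313354492188) (79.1252670288086, 6.62293004989624) 88.56790161132812 [0.4792 0.206  0.1   ] len 0.0743 yaw -1.6000121997640078
slip1 (308.9260559082031, 194.99725341796875) (6.958192348480225, 78.2426528930664) 2.12109637260437 [0.481  0.2597 0.1   ] len 0.0734 yaw -1.8082465637448353
```

View pics/w2.png

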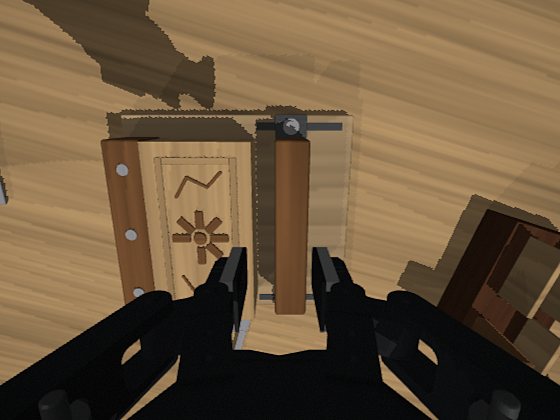

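```bash
python3 - <<'E'
from h import *
import pickle
s=pickle.load(open('w2.pkl','rb')); f=s['frame'].astype(float)
for v in (160,190,220): print(v,f[v,244:284].astype(int).sum(1).tolist(), f[v,268:282,0].astype(int).tolist())
g=f.sum(2)
# sub-pixel: strongest fall (block edge) and rise (batten edge) per row
def edges(lo,hi,sign,rows):
    o=[]
    for v in rows:
        a=g[v,lo:hi]; d=sign*np.diff(a); k=np.argmax(d); sl=slice(max(k-1,0),k+2); w=np.clip(d[sl],0,None)
        o.append((lo+.5+(np.arange(len(d))[sl]*w).sum()/w.sum(),v))
    return np.array(o)
def fit(e):
    for _ in range(3):
        p=np.polyfit(e[:,1],e[:,0],1); r=e[:,0]-np.polyval(p,e[:,1]); e=e[abs(r)<max(.7,1.5*r.std())]
    print('fit',p,'n',len(e),'rms',r.std()); return p
rows=range(150,250)
pb=fit(edges(244,262,-1,rows)); pt=fit(edges(264,284,1,rows)); pr=fit(edges(296,322,1,rows))
L=lambda p,z:[onz(s,np.polyval(p,v),v,z) for v in (150,240)]
b=L(pb,.083); t=L(pt,.078); r=L(pr,.078)
for n,q in (('block',b),('batten',t),('batten far',r)):
    d=q[0]-q[1]; print(n,q[0].round(4),q[1].round(4),'yaw',np.degrees(np.arctan2(-d[1],-d[0])))
d=t[0]-t[1]; d=-d/np.linalg.norm(d); n=np.array([-d[1],d[0],0])
print('gap',[(x-b[0])@n for x in t],[(x-b[1])@n for x in t],'batten w',[(x-t[0])@n for x in r])
# batten top ends along x (rows)
for n,u in (('far end',292),): print([int(x) for x in g[130:150,u]],[int(x) for x in g[300:322,u]])
E
```

```text
160 [414, 411, 408, 409, 404, 419, 342, 195, 168, 178, 176, 190, 190, 179, 188, 183, 184, 187, 183, 188, 184, 184, 184, 187, 183, 187, 186, 185, 186, 190, 160, 158, 209, 227, 230, 232, 230, 234, 237, 242] [75, 76, 75, 75, 76, 76, 68, 78, 101, 110, 111, 111, 111, 112]
190 [414, 415, 418, 415, 407, 406, 422, 331, 147, 161, 164, 200, 202, 163, 166, 170, 172, 171, 166, 168, 167, 167, 167, 167, 167, 170, 169, 166, 167, 168, 147, 165, 213, 234, 240, 237, 233, 241, 240, 246] [68, 69, 69, 68, 68, 68, 62, 79, 103, 114, 115, 114, 112, 115]
220 [413, 421, 419, 414, 412, 409, 404, 374, 261, 154, 172, 166, 253, 249, 152, 160, 159, 164, 161, 161, 159, 158, 165, 163, 159, 163, 160, 159, 164, 164, 140, 167, 216, 242, 247, 242, 242, 243, 244, 247] [66, 66, 66, 65, 67, 66, 60, 80, 105, 116, 119, 115, 115, 116]
fit [2.16811292e-02 2.46932331e+02] n 94 rms 0.1120131667364637
fit [1.10668678e-04 2.75586631e+02] n 100 rms 0.08103263198440111
fit [-2.97205458e-02  3.14372988e+02] n 100 rms 0.14095155005296067
block [ 0.4307 -0.1328  0.083 ] [ 0.5217 -0.1074  0.083 ] yaw 15.647141996966603
batten [ 0.4243 -0.1088  0.078 ] [ 0.5168 -0.0828  0.078 ] yaw 15.677438217619112
batten far [ 0.415  -0.0759  0.078 ] [ 0.5075 -0.0499  0.078 ] yaw 15.676884460371443
gap [np.float64(0.02488264789669936), np.float64(0.024882647896699365)] [np.float64(0.024932629909833137), np.float64(0.02493262990983314)] batten w [np.float64(0.03420303422504022), np.float64(0.03420210568974831)]
[197, 198, 199, 207, 180, 76, 85, 87, 82, 80, 114, 161, 194, 207, 202, 205, 205, 204, 204, 203] [219, 219, 216, 219, 218, 211, 217, 214, 215, 213, 217, 213, 210, 208, 271, 433, 407, 397, 382, 378, 375, 381]
```

Wrist view: block gap-edge at column ~251, batten edge ~276, rows 150–250. That puts the gap at about 24–25 mm, so one slip. Taking slip2.

```bash
python3 -m jog '[[[10,10,28.4],0.3],[[10,10,28.4],0.3],[[10,10,28.4],0.3],[[10,10,28.4],0.3],[[10,10,28.4],0.3],[[10,10,28.4],0.3],[[10,10,28.4],0.3],[[10,10,28.4],0.3],[[10,10,28.4],0.3],[[10,10,28.4],0.3],[[10,10,28.4],0.3],[[10,10,28.4],0.3]]'
python3 -c "
from h import *
go(.480,.2063,.083,88.6)"
```

```text
t: 3.47
tcp_pos: [0.4807, 0.2039, 0.1507]
tool_rot: [0.707, -0.009, 0.009, -0.707]
force: [-0.0, -0.2, -0.4]
finger_gap: 0.38
t 3.47 tcp [0.4807 0.2039 0.1507] jawyaw 88.54 tilt [ 4.e-04 -2.e-04 -1.e+00] F [-0.  -0.2 -0.4] gap 0.380 q6 -1.36
  shift cm [-0.07  6.77  0.24] turn -0.001 rows 2.0 0.008819024510205048
```

```bash
python3 -m jog '[[[-0.1,2.5,0.24],0],[[-0.1,4.5,0.24],0],[[-0.1,6,0.24],0],[[-0.1,6.8,0.24],0],[[-0.1,6.8,0.24],0],[[-0.1,6.8,0.24],0]]'
python3 -m jog '[[[0,0,0],0],[[0,0,0],0],[[0,0,0],0],[[0,0,0],0],[[0,0,0],0],[[0,0,0],0]]' 0 30
python3 -c "
from h import *
go(.480,.206,.2,88.6)"
```

```text
t: 3.97
tcp_pos: [0.4803, 0.2058, 0.0827]
tool_rot: [0.707, -0.01, 0.01, -0.707]
force: [-0.7, -0.3, -0.9]
finger_gap: 0.374
t: 4.47
tcp_pos: [0.4809, 0.2067, 0.0835]
tool_rot: [-0.707, 0.008, -0.01, 0.707]
force: [-0.6, -0.5, 6.4]
finger_gap: 0.071
t 4.47 tcp [0.4809 0.2067 0.0835] jawyaw 88.54 tilt [ 2.6e-03  2.0e-04 -1.0e+00] F [-0.6 -0.5  6.4] gap 0.071 q6 -1.35
  shift cm [ -0.06 -11.65  -0.07] turn -0.001 rows 3.0 0.008461834151247967
```

```bash
python3 -m jog '[[[0,-2.5,0],0],[[0,-5.5,0],0],[[0,-9,0],0],[[0,-12,0],0],[[0,-12,0],0]]'
python3 -c "
from h import *
go(.5151,-.0915,.19,105.69)"
```

```text
t: 4.88
tcp_pos: [0.4836, 0.2076, 0.2081]
tool_rot: [-0.706, 0.005, -0.013, 0.708]
force: [0.1, 0.4, -1.0]
finger_gap: 0.072
t 4.88 tcp [0.4836 0.2076 0.2081] jawyaw 88.55 tilt [ 0.0122  0.0025 -0.9999] F [ 0.1  0.4 -1. ] gap 0.072 q6 -1.35
  shift cm [  3.89   1.78 -29.83] turn -0.299 rows 8.0 2.394094121283498
```

```bash
python3 -m jog '[[[3.9,1.5,-29.8],-0.3],[[3.9,1.5,-29.8],-0.3],[[3.9,1.5,-29.8],-0.3],[[3.9,1.5,-29.8],-0.3],[[3.9,1.5,-29.8],-0.3],[[3.9,1.5,-29.8],-0.3],[[3.9,1.5,-29.8],-0.3],[[3.9,1.5,-29.8],-0.3],[[3.9,1.5,-29.8],-0.3],[[3.9,1.5,-29.8],-0.3],[[3.9,1.5,-29.8],-0.3],[[3.9,1.5,-29.8],-0.3],[[3.9,1.5,-29.8],-0.3]]'
python3 -c "
from h import *
s=snap('wrist','w3.png')
go(.5151,-.0915,.15,105.69)"
```

```text
t: 5.97
tcp_pos: [0.5108, -0.0908, 0.1872]
tool_rot: [-0.7, -0.097, 0.098, 0.701]
force: [0.1, 0.2, 0.2]
finger_gap: 0.069
t 6.02 tcp [ 0.511  -0.0909  0.1873] jawyaw 105.83 tilt [-3.e-04  3.e-04 -1.e+00] F [ 0.7  0.1 -0.3] gap 0.070 q6 -2.24
  shift cm [ 0.38  3.73 -0.17] turn 0.003 rows 1.0 0.0201314121654231
```

View pics/w3.png

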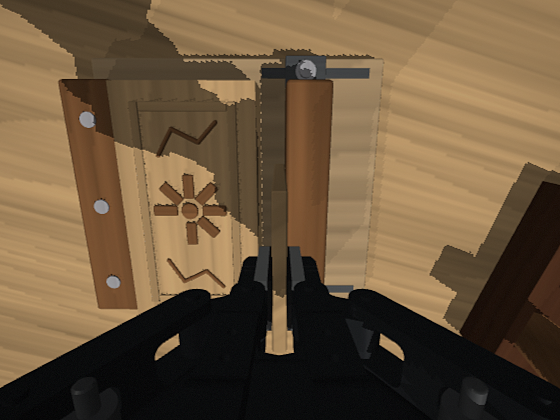

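The held slip sits over the gap (cols 272–287, batten edge ~287, block edge ~258), and parallel to it. Lowering it slightly clear of the batten.

```bash
python3 -m jog '[[[0.3,1,-0.2],0],[[0.3,3.5,-0.2],0],[[0.3,6,-0.2],0],[[0.3,8,-0.2],0],[[0.3,8.9,-0.2],0],[[0.3,9.2,-0.2],0],[[0.3,9.2,-0.2],0]]'
python3 -c "
from h import *
go(.5151,-.0915,.0915,105.69)"
```

```text
t: 6.6
tcp_pos: [0.5145, -0.0931, 0.0946]
tool_rot: [-0.7, -0.096, 0.097, 0.701]
force: [0.3, 0.2, -0.1]
finger_gap: 0.073
t 6.60 tcp [ 0.5145 -0.0931  0.0946] jawyaw 105.74 tilt [-1.3e-03  5.0e-04 -1.0e+00] F [ 0.3  0.2 -0.1] gap 0.073 q6 -2.24
  shift cm [0.1  0.31 0.14] turn 0.001 rows 1.0 0.006644797973117162
```

Free so far. Now shift toward the batten until contact.

```bash
python3 -m jog '[[[0,0.1,0.15],0],[[0,0.1,0.25],0],[[0,0.1,0.3],0],[[0,0.1,0.3],0]]'
python3 -m jog '[[[0,0,0.1],0],[[0,0,0.1],0],[[0,0,0.1],0]]'
```

```text
t: 6.93
tcp_pos: [0.5143, -0.0906, 0.0952]
tool_rot: [0.701, 0.097, -0.096, -0.7]
force: [0.8, 0.3, 0.2]
finger_gap: 0.07
t: 7.18
tcp_pos: [0.5137, -0.0896, 0.0946]
tool_rot: [0.701, 0.097, -0.097, -0.7]
force: [-0.9, 0.7, -0.4]
finger_gap: 0.073
```

```bash
python3 -m jog '[[[0,0,0.1],0],[[0,0,0.1],0],[[0,0,0.1],0]]'
python3 -m jog '[[[0,0,0.1],0],[[0,0,0.1],0],[[0,0,0.1],0]]'
```

```text
t: 7.43
tcp_pos: [0.5133, -0.0886, 0.0943]
tool_rot: [-0.7, -0.097, 0.097, 0.7]
force: [0.0, -0.6, 0.0]
finger_gap: 0.072
t: 7.68
tcp_pos: [0.5133, -0.0882, 0.0943]
tool_rot: [0.701, 0.097, -0.097, -0.7]
force: [-0.6, -2.3, -0.5]
finger_gap: 0.068
```

```bash
python3 -m jog '[[[0,0.1,0.05],0],[[0,0.2,0.05],0],[[0,0.3,0.05],0],[[0,0.3,0.05],0],[[0,0.3,0.05],0]]'
python3 -m jog '[[[0,0.1,0],0],[[0,0.15,0],0],[[0,0.15,0],0]]'
```

```text
t: 8.1
tcp_pos: [0.5142, -0.0879, 0.0917]
tool_rot: [0.701, 0.098, -0.096, -0.7]
force: [2.0, -4.5, 2.2]
finger_gap: 0.071
t: 8.35
tcp_pos: [0.5146, -0.0878, 0.0915]
tool_rot: [0.701, 0.098, -0.095, -0.7]
force: [2.0, -3.1, 10.8]
finger_gap: 0.072
```

```bash
python3 -m jog '[[[0,-0.05,0],0],[[0,-0.05,0],0],[[0,-0.05,0],0],[[0,-0.05,0],0]]' 2.6
python3 -m jog '[[[0,-2,0],0],[[0,-5,0],0],[[0,-9,0],0],[[0,-12,0],0],[[0,-12,0],0]]' 5.4
python3 - <<'E'
from h import *
s=snap('wrist','w4.png'); t=snap('top','t4.png')['frame']
a=cv2.resize(t[170:305,255:405],(450,405),interpolation=3)
o=np.zeros((420,790,3),np.uint8); o[:,:340]=s['frame'][:,120:460]; o[:405,340:]=a
cv2.imwrite('pics/c4.png',np.clip(o[:,:,::-1]*1.5,0,255).astype(np.uint8))
go(.576,.195,.2,-1.4)
E
```

```text
t: 8.68
tcp_pos: [0.5117, -0.0863, 0.0897]
tool_rot: [-0.7, -0.096, 0.097, 0.701]
force: [0.0, -0.5, 0.1]
finger_gap: 0.304
t: 9.1
tcp_pos: [0.5162, -0.0881, 0.2157]
tool_rot: [0.702, 0.1, -0.093, -0.699]
force: [0.6, -0.2, -0.1]
finger_gap: 0.632
t 9.20 tcp [ 0.513  -0.087   0.2111] jawyaw 105.72 tilt [ 1.6e-03 -4.0e-04 -1.0e+00] F [-0.5  0.   0. ] gap 0.634 q6 -2.23
  shift cm [13.7   1.11 25.44] turn -1.272 rows 7.0 10.179018597249588
```

View pics/c4.png

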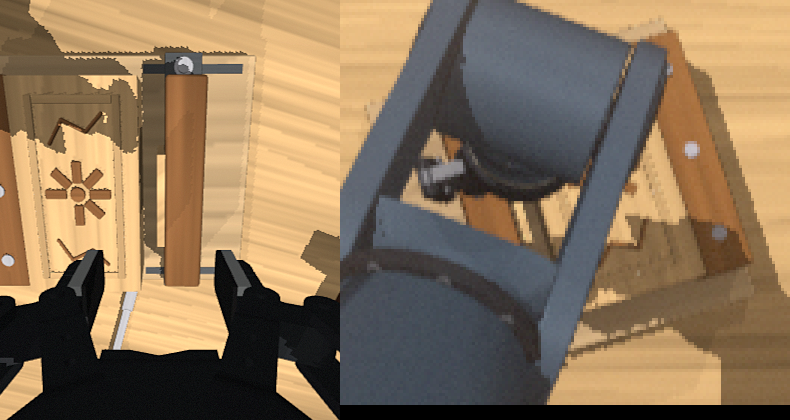

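The slip stands against the batten, cols 276–285 of the wrist view. Next is the wedge.

```bash
python3 -m jog '[[[13.7,0,25.4],1.87],[[13.7,0,25.4],1.87],[[13.7,0,25.4],1.87],[[13.7,0,25.4],1.87],[[13.7,0,25.4],1.87],[[13.7,0,25.4],1.87],[[13.7,0,25.4],1.87],[[13.7,0,25.4],1.87],[[13.7,0,25.4],1.87],[[13.7,0,25.4],1.87],[[13.7,0,25.4],1.87],[[13.7,0,25.4],1.87],[[13.7,0,25.4],1.87],[[13.7,0,25.4],1.87],[[13.7,0,25.4],1.87],[[13.7,0,25.4],1.87],[[13.7,0,25.4],1.87],[[13.7,0,25.4],1.87]]'
python3 -c "
from h import *
import pickle
s=snap('wrist','w5.png');pickle.dump(s,open('w5.pkl','wb'))
go(.5755,.1915,.102,-1.5)
print(proj(s,(.5755,.1915,.13)))
cv2.imwrite('pics/c5.png',cv2.resize(s['frame'][100:340,140:460,::-1],None,fx=2.4,fy=2.4)*1)
"
```

```text
t: 10.7
tcp_pos: [0.5746, 0.1943, 0.2081]
tool_rot: [-0.496, 0.507, -0.505, 0.493]
force: [-0.4, -1.1, -0.9]
finger_gap: 0.632
t 10.75 tcp [0.5749 0.1943 0.2085] jawyaw -1.32 tilt [-3.6e-03 -4.0e-04 -1.0e+00] F [-0.4 -0.3  0.5] gap 0.632 q6 0.16
  shift cm [ 0.27 10.65  0.1 ] turn 0.003 rows 3.0 0.02510223048937619
[279.28985026 220.07545124]
```

View pics/c5.png

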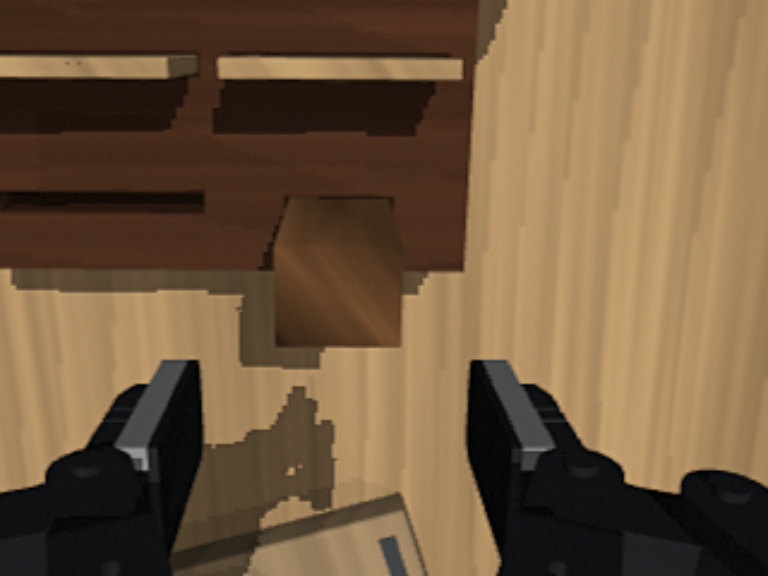

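```bash
python3 -c "
from h import *
import pickle
s=pickle.load(open('w5.pkl','rb'))
P=[onz(s,140+u/2.4,100+v/2.4,.13) for u,v in ((276,245),(402,245),(275,346),(401,346))]
for p in P: print(p.round(4))
m=np.mean(P,0); print(m)
"
```

```text
[0.5581 0.2057 0.13  ]
[0.5964 0.2048 0.13  ]
[0.5563 0.1727 0.13  ]
[0.5962 0.1718 0.13  ]
[0.5767354  0.18876367 0.13      ]
```

```bash
python3 -m jog '[[[0.3,3,0.2],0],[[0.3,6,0.2],0],[[0.3,9,0.2],0],[[0.3,10.5,0.2],0],[[0.3,10.8,0.2],0],[[0.3,10.8,0.2],0],[[0.3,10.8,0.2],0]]'
python3 -m jog '[[[0,0,0],0],[[0,0,0],0],[[0,0,0],0],[[0,0,0],0],[[0,0,0],0],[[0,0,0],0]]' 0 70
python3 -m jog '[[[0,-2.5,0],0],[[0,-5.5,0],0],[[0,-9,0],0],[[0,-12.5,0],0],[[0,-15,0],0],[[0,-15,0],0]]'
python3 - <<'E'
from h import *
import pickle
s=snap('scene','s6.png');pickle.dump(s,open('s6.pkl','wb'))
go(.5,-.1,.26,15.69)
E
```

```text
t: 11.33
tcp_pos: [0.5785, 0.1915, 0.1028]
tool_rot: [0.494, -0.506, 0.506, -0.494]
force: [1.3, 1.0, 0.7]
finger_gap: 0.632
t: 11.83
tcp_pos: [0.5787, 0.1915, 0.1039]
tool_rot: [0.493, -0.506, 0.507, -0.494]
force: [-2.1, -0.7, 5.8]
finger_gap: 0.457
t: 12.33
tcp_pos: [0.5817, 0.192, 0.2591]
tool_rot: [0.49, -0.503, 0.509, -0.498]
force: [1.9, -0.2, -0.1]
finger_gap: 0.454
t 12.38 tcp [0.58   0.1917 0.2561] jawyaw -1.42 tilt [ 0.0084  0.0011 -1.    ] F [-0.1 -0.4 -0.7] gap 0.456 q6 0.16
  shift cm [29.36 -0.49 -7.27] turn -0.299 rows 8.0 2.389909922256889
```

```bash
python3 -c "
from h import *
go(.5196,-.1076,.235,15.69)"
python3 -m jog '[[[29.5,1,-5],-0.3],[[29.5,1,-5],-0.3],[[29.5,1,-5],-0.3],[[29.5,1,-5],-0.3],[[29.5,1,-5],-0.3],[[29.5,1,-5],-0.3],[[29.5,1,-5],-0.3],[[29.5,1,-5],-0.3],[[29.5,1,-5],-0.3],[[29.5,1,-5],-0.3],[[29.5,1,-5],-0.3],[[29.5,1,-5],-0.3],[[29.5,1,-5],-0.3]]'
python3 - <<'E'
from h import *
s=snap('scene'); w=snap('wrist')
a=cv2.resize(s['frame'][120:270,170:320],(400,400),interpolation=3)
o=np.hstack([a,cv2.resize(w['frame'][60:360,80:480],(400,400*3//4)) if 0 else cv2.resize(w['frame'][40:360,120:440],(400,400))])
cv2.imwrite('pics/c7.png',np.clip(o[:,:,::-1]*1.4,0,255).astype(np.uint8))
go(.5196,-.1076,.235,15.69)
E
```

```text
t 12.38 tcp [0.58   0.1917 0.2561] jawyaw -1.42 tilt [ 0.0084  0.0011 -1.    ] F [-0.1 -0.4 -0.7] gap 0.456 q6 0.16
  shift cm [30.07  2.02 -5.32] turn -0.299 rows 8.0 2.389909922256889
t: 13.47
tcp_pos: [0.5207, -0.1007, 0.2421]
tool_rot: [-0.564, 0.426, -0.426, 0.564]
force: [-0.9, 0.0, -0.4]
finger_gap: 0.452
t 13.57 tcp [ 0.5208 -0.101   0.2423] jawyaw 15.88 tilt [ 0.e+00  1.e-04 -1.e+00] F [-0.  -0.3  0.6] gap 0.453 q6 -0.68
  shift cm [ 0.6   0.73 -0.29] turn 0.003 rows 1.0 0.026023074233223698
```

View pics/c7.png

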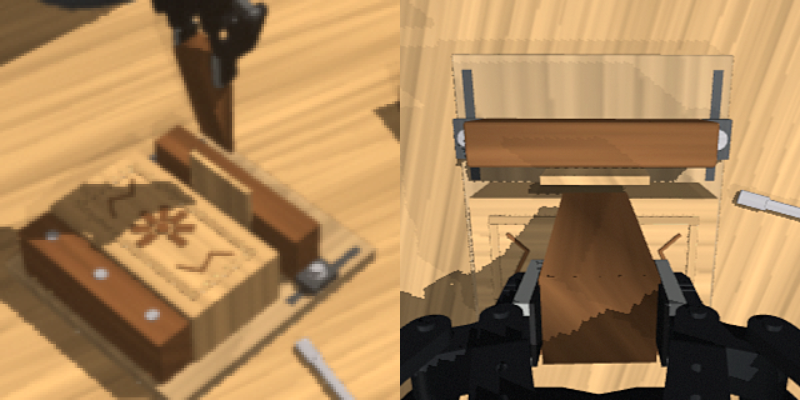

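The slip is upright against the batten, and the wedge hangs thin end down with its flat face toward the slip. Its tip (crop row ~190) is just above the gap (rows ~186–196). Shifting 6 mm toward the block, then lowering.

```bash
python3 -m jog '[[[0.6,0.5,-0.3],0],[[0.6,1,-0.3],0],[[0.6,2,-0.3],0],[[0.6,3.2,-0.3],0],[[0.6,3.2,-0.3],0],[[0.6,3.2,-0.3],0]]'
python3 -c "
from h import *
s=snap('wrist','w8.png'); cv2.imwrite('pics/c8.png',cv2.resize(s['frame'][100:300,140:420,::-1],None,fx=2.5,fy=2.5))
go(.5196,-.1076,.165,15.69)"
```

```text
t: 14.07
tcp_pos: [0.5185, -0.1086, 0.2091]
tool_rot: [0.564, -0.428, 0.426, -0.564]
force: [0.7, -0.6, -0.4]
finger_gap: 0.457
t 14.12 tcp [ 0.5191 -0.1089  0.2098] jawyaw 15.74 tilt [-1.e-03  5.e-04 -1.e+00] F [ 0.2 -0.8 -0.6] gap 0.451 q6 -0.69
  shift cm [-0.11  4.48  0.08] turn 0.001 rows 2.0 0.007303070327582708
```

View pics/c8.png

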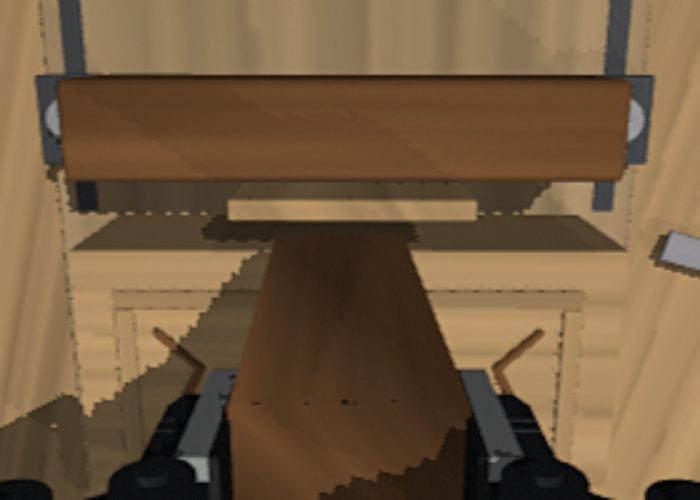

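```bash
python3 - <<'E'
from h import *
s=snap('wrist'); n=np.array([-.2705,.9628,0]); d=np.array([.9628,.2705,0])
f=lambda u,v,z:onz(s,140+u/2.5,100+v/2.5,z)-np.array([.5132,-.0848,0])
for nm,p in (('tip flat L',f(275,238,.115)),('tip flat R',f(408,238,.115)),('slip in L',f(229,220,.108)),('slip in R',f(476,220,.108)),('slip out',f(350,199,.108)),('block edge',f(350,248,.083)),('block edge2',f(100,249,.083)),('batten',f(200,181,.078)),('blk L',f(76,249,.083)),('blk R',f(625,249,.083))):
    print(nm,'n %.1f d %.1f'%(p@n*1e3,p@d*1e3))
E
```

```text
tip flat L n -12.7 d -22.6
tip flat R n -12.7 d 19.0
slip in L n -8.5 d -37.8
slip in R n -8.4 d 41.2
slip out n -1.7 d 0.9
block edge n -24.0 d 1.0
block edge2 n -24.4 d -88.1
batten n -0.8 d -52.2
blk L n -24.4 d -96.6
blk R n -24.3 d 99.0
```

```bash
python3 -m jog '[[[0,1.2,0],0],[[0,2.8,0],0],[[0,4.2,0],0],[[0,4.8,0],0],[[0,4.8,0],0],[[0,4.8,0],0]]'
python3 -m jog '[[[-0.1,0,0],0],[[-0.2,0,0],0],[[-0.3,0,0],0],[[-0.3,0,0],0]]'
python3 -m jog '[[[-0.1,0,0],0],[[-0.1,0,0],0],[[-0.1,0,0],0]]'
```

```text
t: 14.67
tcp_pos: [0.5197, -0.1091, 0.1626]
tool_rot: [-0.564, 0.427, -0.427, 0.564]
force: [0.8, -1.1, -1.0]
finger_gap: 0.457
t: 15.0
tcp_pos: [0.5187, -0.1058, 0.1629]
tool_rot: [-0.564, 0.426, -0.427, 0.564]
force: [0.1, 0.4, -0.7]
finger_gap: 0.452
t: 15.25
tcp_pos: [0.5184, -0.1051, 0.1625]
tool_rot: [-0.564, 0.427, -0.427, 0.564]
force: [-0.1, 0.3, -0.3]
finger_gap: 0.456
```

```bash
python3 -m jog '[[[-0.1,0,0],0],[[-0.1,0,0],0],[[-0.1,0,0],0]]'
python3 -m jog '[[[-0.1,0,0],0],[[-0.1,0,0],0],[[-0.1,0,0],0]]'
```

```text
t: 15.5
tcp_pos: [0.5183, -0.1046, 0.1624]
tool_rot: [0.564, -0.426, 0.427, -0.564]
force: [-0.1, -2.0, -0.9]
finger_gap: 0.449
t: 15.75
tcp_pos: [0.5181, -0.104, 0.1625]
tool_rot: [0.564, -0.426, 0.427, -0.564]
force: [0.5, -4.1, 0.1]
finger_gap: 0.455
```

```bash
python3 -m jog '[[[0,0.6,0],0],[[0,1.2,0],0],[[0,1.8,0],0],[[0,2.4,0],0],[[0,2.4,0],0],[[0,2.4,0],0]]'
python3 -m jog '[[[0,0.2,0],0],[[0,0.4,0],0],[[0,0.4,0],0],[[0,0.4,0],0]]'
```

```text
t: 16.25
tcp_pos: [0.5184, -0.1039, 0.1372]
tool_rot: [0.564, -0.426, 0.427, -0.564]
force: [1.9, -5.6, -2.9]
finger_gap: 0.456
t: 16.58
tcp_pos: [0.5185, -0.1039, 0.1336]
tool_rot: [0.564, -0.426, 0.427, -0.564]
force: [2.5, -6.4, -0.9]
finger_gap: 0.454
```

```bash
python3 -m jog '[[[0,0.15,0],0],[[0,0.3,0],0],[[0,0.3,0],0],[[0,0.3,0],0]]'
python3 -m jog '[[[0,0.15,0],0],[[0,0.3,0],0],[[0,0.3,0],0],[[0,0.3,0],0]]'
```

```text
t: 16.92
tcp_pos: [0.5186, -0.1039, 0.1308]
tool_rot: [-0.564, 0.426, -0.428, 0.564]
force: [1.2, -4.8, 0.3]
finger_gap: 0.455
t: 17.25
tcp_pos: [0.5186, -0.104, 0.1278]
tool_rot: [-0.564, 0.426, -0.428, 0.564]
force: [0.9, -5.5, -0.8]
finger_gap: 0.452
```

```bash
python3 -m jog '[[[0,0.1,0],0],[[0,0.2,0],0],[[0,0.2,0],0],[[0,0.2,0],0]]'
python3 -m jog '[[[0,0.1,0],0],[[0,0.2,0],0],[[0,0.2,0],0],[[0,0.2,0],0]]'
```

```text
t: 17.58
tcp_pos: [0.5187, -0.104, 0.1261]
tool_rot: [-0.564, 0.426, -0.428, 0.564]
force: [1.9, -5.0, 1.4]
finger_gap: 0.457
t: 17.92
tcp_pos: [0.5189, -0.1039, 0.1246]
tool_rot: [-0.564, 0.426, -0.428, 0.564]
force: [1.2, -4.6, 5.1]
finger_gap: 0.449
```

```bash
python3 -m jog '[[[0,0.1,0],0],[[0,0.1,0],0],[[0,0.1,0],0]]'
python3 -m jog '[[[0,0.1,0],0],[[0,0.1,0],0],[[0,0.1,0],0]]'
```

```text
t: 18.17
tcp_pos: [0.5189, -0.1039, 0.124]
tool_rot: [-0.564, 0.426, -0.428, 0.564]
force: [0.3, -5.3, 8.3]
finger_gap: 0.455
t: 18.42
tcp_pos: [0.519, -0.1039, 0.1236]
tool_rot: [-0.564, 0.425, -0.428, 0.564]
force: [1.2, -4.3, 11.1]
finger_gap: 0.453
```

```bash
python3 -m jog '[[[0,0.12,0],0],[[0,0.12,0],0],[[0,0.12,0],0],[[0,0.12,0],0],[[0,0.12,0],0],[[0,0.12,0],0]]'
python3 - <<'E'
from h import *
w=snap('wrist'); s=snap('scene'); t=snap('top')
a=cv2.resize(s['frame'][130:270,170:310],(390,390),interpolation=3)
o=np.hstack([a,cv2.resize(w['frame'][80:360,140:420],(390,390),interpolation=3)])
cv2.imwrite('pics/c9.png',np.clip(o[:,:,::-1]*1.5,0,255).astype(np.uint8))
go(.5185,-.104,.1236,15.69)
for _ in range(4): snap('top'); print(manip.sense()['force'].round(1))
E
```

```text
t: 18.92
tcp_pos: [0.5191, -0.1038, 0.1232]
tool_rot: [-0.564, 0.425, -0.428, 0.564]
force: [-1.7, -4.1, 17.2]
finger_gap: 0.456
t 19.07 tcp [ 0.5191 -0.1039  0.1232] jawyaw 15.77 tilt [ 0.0035 -0.0019 -1.    ] F [-1.2 -3.8 17. ] gap 0.455 q6 -0.68
  shift cm [-0.   -0.04 -0.06] turn 0.001 rows 1.0 0.010514619027395405
[-0.9 -3.3 17.2]
[-1.4 -3.5 17.5]
[-0.8 -3.8 16.4]
[-0.3 -3.9 18.2]
```

View pics/c9.png

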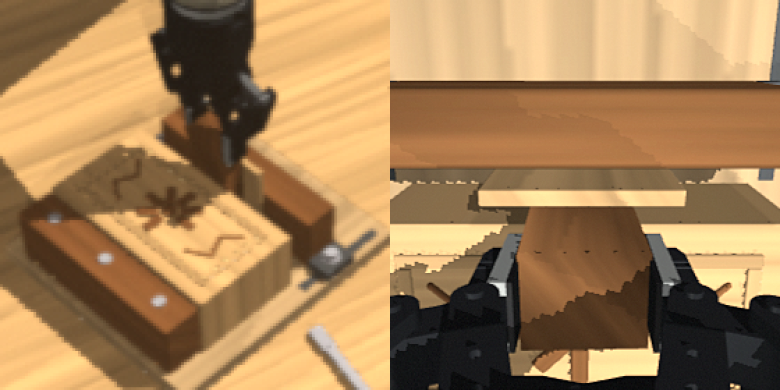

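```bash
python3 - <<'E'
from h import *
s=snap('wrist'); n=np.array([-.2705,.9628,0]); d=np.array([.9628,.2705,0]); k=390/280
f=lambda u,v,z:onz(s,140+(u-390)/k,80+v/k,z)-np.array([.5132,-.0848,0])
for nm,p in (('wedge flat top',f(580,250,.149)),('wedge flat top',f(580,250,.150)),('wedge back top',f(580,349,.149)),('slip in',f(580,207,.108)),('slip out',f(580,190,.108)),('batten in',f(450,168,.078)),('block',f(420,223,.083)),('block R',f(740,223,.083))):
    print(nm,'n %.1f d %.1f'%(p@n*1e3,p@d*1e3))
E
```

```text
wedge flat top n -6.0 d 0.1
wedge flat top n -5.5 d 0.1
wedge back top n -39.9 d 0.0
slip in n -7.3 d -0.1
slip out n -0.5 d -0.1
batten in n 0.3 d -58.0
block n -23.9 d -72.0
block R n -24.0 d 72.0
```

```bash
python3 -c "
from h import *
st=manip.sense(); print(st['t'],st['force'].round(1),st['tcp_pos']); workorder.sign_off()"
```

```text
19.3167 [-0.8 -3.  17.5] [ 0.51904882 -0.10384236  0.12315669]
the job is handed in; nothing more can be done
```

I finished and handed in the job at 19.3 s, with the arm still gripping the wedge and pressing it down.

- **Slips:** I measured the gap at about 24 mm, so one slip was enough. I stood slip2 upright against the batten and pressed it onto the board, where I felt about 11 N. Slip1 and slip3 stayed in the rack.
- **Wedge:** It went in thin end down with its flat face to the slip, and resistance began where the geometry predicted. It ended with its tip about 11 mm above the board, worked out from the arm's height rather than seen directly. I held about 17 N of downward push with a 70 N grip.
- **Last checks:** In the wrist camera, the slip's top edge was within about 1 mm of the batten. The block edge was where it had been before pressing, so the block had not moved off its stop. I did not touch the mallet or gouges, but did not check them separately at the end.
- **Disagreements:** The top and wrist cameras differed by about 3 mm on where the batten was. I used the wrist view, and feeling the slip meet the batten agreed with it. The wedge's flat face measured about 1 mm out of line with the slip face, which is within camera accuracy. A sideways push of about 3–4 N toward the batten remained.

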